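# Shut and lock the sprung hatch of a fume-filter unit

## Robot

A 7-joint arm with a two-finger parallel gripper is mounted at the origin on the work surface. World frame = base frame: x ahead of the robot, y to its left, z up, the work surface at z = 0. Lengths are in m, angles in rad, forces in N, time in s.
With the tool pointing down it reaches from about 0.4 to 0.875 m from the base axis. Payload 6.5 kg.
Tool frame: the origin (TCP) lies on the centre line of the jaws, within the pads' length; the fingertips stand bot.tips_ahead ahead of it and the grasp point (between the pads) is the TCP (bot.tips_ahead is the distance from the TCP to the fingertips, in m); x points along the fingers, z is the direction in which the jaws open and shut, and the axes are right-handed (so a half turn about x gives the same grasp; the last joint's range is limited). The gripper opens to 88 mm and grips with 3 to 60 N. Pads are 18 mm wide; open, the fingers measure 123 mm over their backs; the gripper's body (75 mm by 187 mm) begins 45 mm behind the grasp point.
Start: joints at [1.08, 0.536, -0.004, 1.538, 0.003, 1.067, -0.071], TCP at [0.268, -0.592, 0.258] pointing down, gripper open.
Joint ranges: [-2.7, 2.7], [-0.37, 2.16], [-1.27, 1.26], [0.24, 2.4], [-1.31, 4.45], [0.19, 1.91], [-2.76, 2.76]. Speed limits (rad/s): [2.39, 2.39, 3.14, 3.14, 3.14, 3.14, 3.14].

## Interface

Orientations are given as a unit quaternion [x, y, z, w].
In Python, from station import bot, grab_frame gives the robot as it stands.
- The arm moves only by the tool step_arm, never from a script. Its argument "steps" is one flat list of numbers, 5 for each row, row after row: the shift along the world's x, y, z in m, then the turn about the world's z in rad, then the finger opening in m, from 0 to 0.0881. A call has exactly 5 rows; each row shifts and turns the pose as measured when the row begins; what a row does not reach is not made up. A row lasts 1/8 s, in which the tool goes at most 62.5 mm and 10.7 degrees, less where a joint would pass 70% of its speed; a pose out of reach is approached as far as the arm can. A call with a gripper value outside its range is refused whole. The fingers move at their own pace and stop on an object; the grip force is fixed at half the most. Time passes only in rows, so rows that do not move let the fingers close, or fill a call up. It gives the time, the measured TCP pose, the force and the opening at its end, in the units of the state.
- bot.observe(): the state, without advancing time (a new reading comes with each control period).
- grab_frame(name): name is "scene" or "top" or "wrist"; returns a dict with "color" (420x560x3 uint8, red, green, blue), "intrinsics" (3x3 intrinsics, pixels), "dist_coeffs" ([k1, k2, p1, p2, k3] as OpenCV has them; the pictures are not rectified), "world_to_cam" (4x4, takes a point from world to camera coordinates). Camera axes: x right, y down, z forward; pixel columns grow to the right and rows downward; lengths in m; the calibration is good to about 2 mm. A picture is of the moment at which its call begins. There is no depth.
- bot.close_job(): hands the job in, once; it reports no verdict.
The state is a dict: "clock": time; "qpos": joint angles; "joint_vel": joint speeds; "tau": joint torques, N m; "eef_pos": TCP position; "tool_rot": TCP orientation; "ft_force": force on the tool from outside, world axes, zero at the start; "wrist_torque": the same for the moment, N m; "width": finger opening in m.
Only numpy, scipy, OpenCV 4.12 (cv2) and the standard library are available. Lean on these libraries where they do the work, as an engineer would, in place of code of your own. Each camera call takes 0.05 s, during which the arm holds its last target.

## Task

The filter hatch on top of the fume-filter unit stands ajar on its hinge springs. Press it down with your fingertips until it is fully shut and, with the tips in their slots, turn both round quarter-turn fasteners clockwise to their stops, so that the hatch stays shut and locked when you let go. Do not pull the hatch open any further, and leave everything else where it stands.

Things in the scene. Friction and masses are not known exactly. Their poses are not given: they have to be found in the camera images.
- filter_unit: white fume-filter unit fixed on the bench, 340 mm deep (its own x), 460 mm wide (y), 160 mm tall. Origin: centre of its underside; its front faces its own -x (towards the robot); turned a little about the vertical. The right two thirds of its top (-y side) is the hatch, the left 110 mm is a flat deck
- hatch (a joint): angle of the grey hatch in rad: 0 = fully shut, flush with the unit's top face; grows as its front edge rises. Hinge line along the unit's y on the far side, at x = +115 mm, z = 160 mm in the unit's frame. It starts about 0.15 to 0.3 rad open, where springs hold it; pressing it shut takes about 4 N at the fasteners, and let go unlocked it springs up again
- hatch_front (a point): middle of the hatch's front edge, top face; the hatch is 306 mm wide, 260 mm from hinge line to front edge, 6 mm thick
- fastener_left (a joint): angle of the left fastener in rad, clockwise from above: 0 unlocked, 1.57 locked (hard stops). Starts at 0 to 0.35, stays where left, turns with 0.08 N m. From 0.85 on its cam tongue passes under a ledge of the case, if the hatch is held fully down; with the hatch higher it strikes the ledge or ends above it. Locked, it holds the hatch with 1 to 2 mm of play
- fastener_right (a joint): the same for the right fastener. Both fasteners are dials 84 mm across on the hatch. A 5 mm metal plate is the floor of a slot 30 mm wide that runs straight across the dial through its axis, open at both ends; on each side of it stands a black half-moon cheek 17 mm tall, its top 22 mm above the hatch
- left_slot (a point): left fastener (hatch's +y half): point on its axis on the slot floor, 5 mm above the hatch's top face, 205 mm from the hinge line; with the hatch shut at x -90, y +45, z 165 mm in the unit's frame. x runs along the slot, z up along the axis. Unlocked, the slot points from front edge to hinge; locked, it lies parallel to the front edge
- right_slot (a point): right fastener (hatch's -y half), same dial: point on its axis on the slot floor; with the hatch shut at x -90, y -155, z 165 mm in the unit's frame; axes as for the left one
- beaker: small open glass beaker, 42 mm across, 58 mm tall, standing on the unit's flat deck to the left of the hatch (the +y side of the unit); origin: centre of its underside; to be left alone
- dropper_bottle: small amber dropper bottle, 36 mm across, 75 mm tall, standing on the same deck, farther back; origin: centre of its underside; to be left alone
- flask: conical glass flask, 82 mm across its base, 121 mm tall, on the bench beside the unit; origin: centre of its underside; to be left alone
- reagent_bottle: white plastic bottle, 70 mm across, 150 mm tall, on the bench beside the unit; origin: centre of its underside; to be left alone
- dish: white porcelain dish, 90 mm across, 35 mm tall, on the bench beside the unit; origin: centre of its underside; to be left alone
- screwdriver: screwdriver lying on the bench to the left of the unit; to be left alone
- prefilter: flat prefilter cassette, 120 x 85 x 22 mm, lying on the bench to the right of the unit; origin: centre of its underside; to be left alone

How it is judged:
At the end, for the whole second after the job is handed in: The hatch is shut within 0.02 rad (its front edge within 5 mm of flush) and stays so with nothing touching it; both fasteners are turned to within 0.17 rad (10 degrees) of the locked stop (value of joint hatch below 0.02 rad and value of joint each of fastener_left, fastener_right above 1.4 rad and not (velocity of joint hatch above 0.05 rad/s)).
It fails at once if the hatch was pulled open beyond 0.45 rad (value of joint hatch above 0.45 rad).
It fails at once if a bystander was moved by more than 30 mm or lifted (distance of any of beaker, dropper_bottle, flask, reagent_bottle, dish, screwdriver, prefilter from where it was at the start of the episode above 0.03 m).
It also fails if it takes over 54 s, if anything falls off the work surface, if the arm or the gripper's body presses on something with over 40 N, if the wrist force passes 120 N, or if a joint passes its speed limit or range.

## Working session

There is one attempt and no reset: what is moved stays moved. The work goes in short steps, Python scripts to look and compute and a tool call to move; the robot and the scene stay as the last step left them, time stands still between calls to the robot, and variables do not carry over. Pictures are saved under pics/ and viewed, and the job is handed in when it is done.

Besides the shell and the picture viewer there is one more tool, called after "Request:" as name(argument=value, ...), one argument or row to a line, values as JSON. step_arm: Moves the arm, as the interface text tells. Its arguments: {"type":"object","properties":{"steps":{"type":"array","items":{"type":"number"}}},"required":["steps"]}

```bash
mkdir -p pics; ls; python3 - <<'E'
from station import bot, grab_frame
import cv2,json,numpy as np
s=bot.observe(); print(s, bot.tips_ahead)
for n in ["scene","top","wrist"]:
    f=grab_frame(n); cv2.imwrite(f"pics/{n}0.png",f["color"][:,:,::-1])
    np.savez(f"{n}0.npz",**{k:np.array(v) for k,v in f.items()})
    print(n,f["intrinsics"],f["dist_coeffs"],f["world_to_cam"])
E
```

```text
pics
{'clock': 0.0, 'qpos': array([ 1.07976733,  0.53718673, -0.00445695,  1.53885884,  0.0026204 ,
        1.06730446, -0.07120213]), 'joint_vel': array([-0.0011239 ,  0.00105274,  0.00013703,  0.00042784,  0.00208605,
       -0.00050586, -0.00016067]), 'tau': array([ 5.47219179e-05, -5.70979714e+01,  9.90619250e-01, -2.51599789e+01,
       -5.63298818e-02,  1.79762364e-02,  1.83318143e-04]), 'eef_pos': array([ 0.26765828, -0.59169329,  0.25683113]), 'tool_rot': array([ 0.38361754,  0.59473584, -0.38302948,  0.59364576]), 'ft_force': array([0.12029196, 0.63068907, 0.28793974]), 'wrist_torque': array([ 0.04844376, -0.03974432, -0.01681013]), 'width': 0.08764943595011251} 0.019
scene [[452.45635431   0.         276.47716639]
 [  0.         452.45635431 205.33559019]
 [  0.           0.           1.        ]] [-0.05394485  0.          0.          0.          0.        ] [[-0.50278573  0.8642596   0.01618202  0.29855145]
 [ 0.59925048  0.36198538 -0.71404863 -0.25965479]
 [-0.62298103 -0.34931638 -0.69990906  1.90796491]
 [ 0.          0.          0.          1.        ]]
top [[418.59770177   0.         277.54199505]
 [  0.         418.59770177 207.71152798]
 [  0.           0.           1.        ]] [-0.02815687  0.          0.          0.          0.        ] [[-0.01074322 -0.99967779  0.02299802 -0.02444072]
 [-0.98536499  0.00667095 -0.17032716  0.63243476]
 [ 0.17011886 -0.0244913  -0.98511915  1.18224508]
 [ 0.          0.          0.          1.        ]]
wrist [[348.81146716   0.         276.14433233]
 [  0.         348.81146716 206.53301548]
 [  0.           0.           1.        ]] [-0.02322268  0.          0.          0.          0.        ] [[ 4.11333467e-01 -9.11484637e-01 -7.31918348e-04 -6.49969477e-01]
 [-8.63258678e-01 -3.89827610e-01  3.20653845e-01 -4.29023672e-02]
 [-2.92556376e-01 -1.31263823e-01 -9.47196165e-01  3.91304840e-01]
 [ 0.00000000e+00  0.00000000e+00  0.00000000e+00  1.00000000e+00]]
```

View pics/scene0.png

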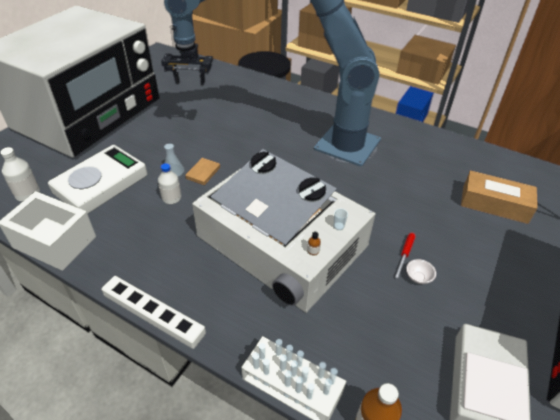

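View pics/top0.png

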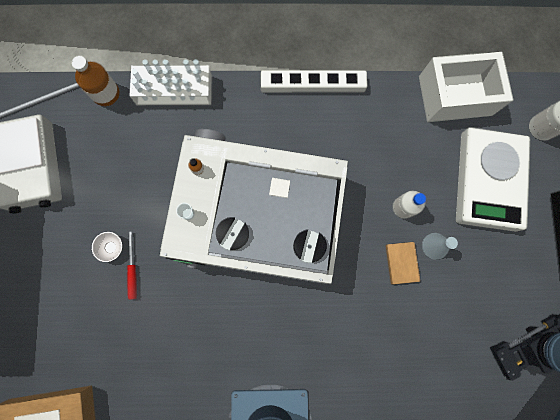

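View pics/wrist0.png

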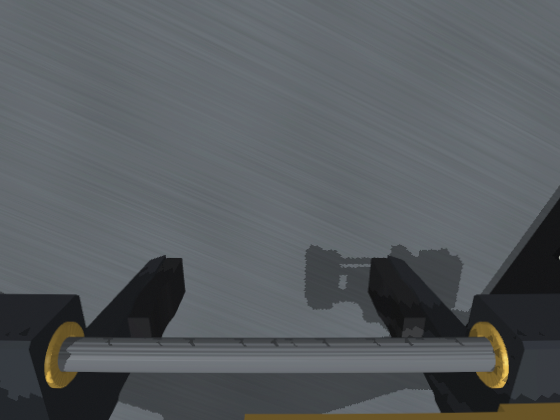

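The top view shows the unit's top corners near (188,136), (348,160), (332,283) and (162,257), with the dials at about (233,234) and (310,246). I'll enlarge it to pick exact points.

```bash
python3 - <<'E'
import cv2
a=cv2.imread("pics/top0.png")[125:295,155:355]
cv2.imwrite("pics/topz.png",cv2.resize(a,(800,680),interpolation=cv2.INTER_CUBIC)[:600])
cv2.imwrite("pics/topz2.png",cv2.resize(cv2.imread("pics/top0.png")[195:295,200:350],(798,532),interpolation=cv2.INTER_CUBIC))
b=cv2.imread("pics/scene0.png")[140:305,185:385]
cv2.imwrite("pics/scz.png",cv2.resize(b,(800,660),interpolation=cv2.INTER_CUBIC)[:600])
E
```

```text
(no output)
```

View pics/topz.png

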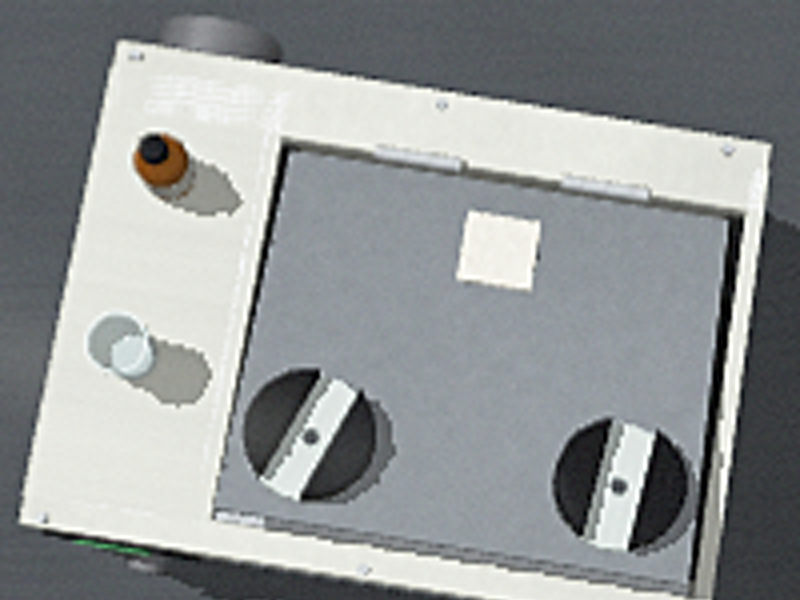

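View pics/topz2.png

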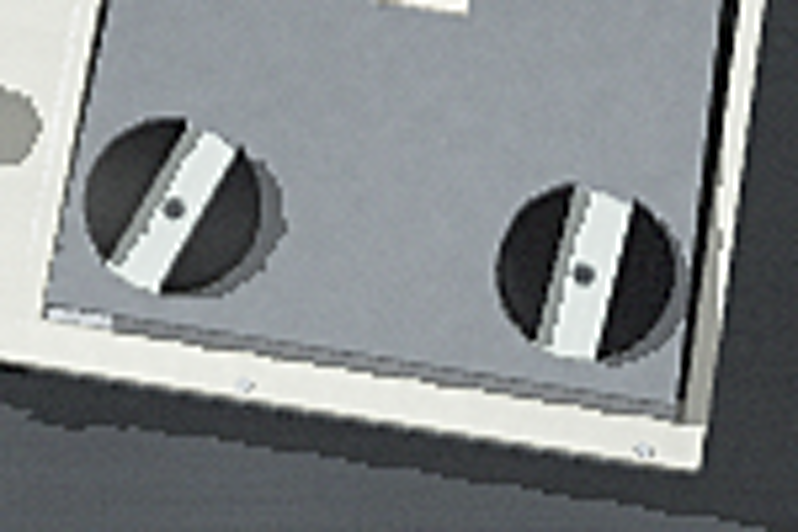

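View pics/scz.png

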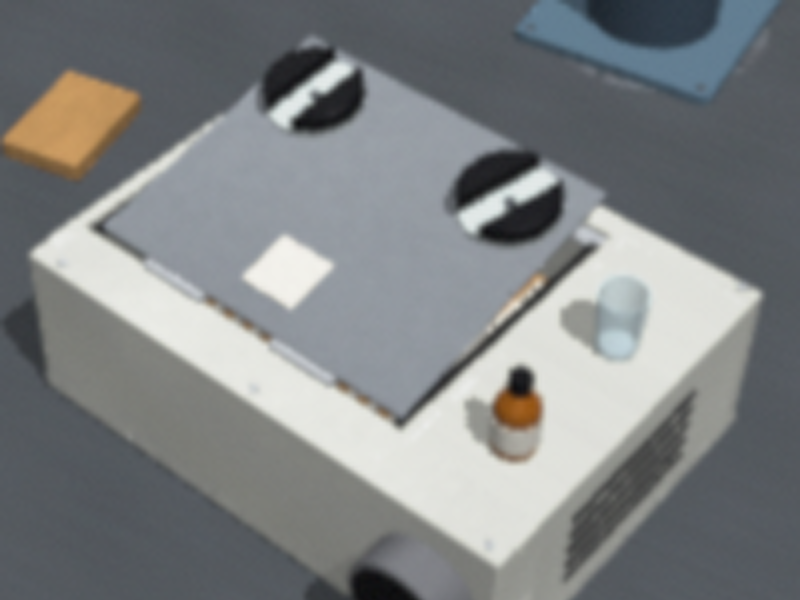

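```bash
cat > h.py <<'E'
import numpy as np,cv2
from scipy.optimize import least_squares
C={n:dict(np.load(f"{n}0.npz")) for n in ["scene","top"]}
def proj(P,n):
    c=C[n];w=c["world_to_cam"];r=cv2.Rodrigues(w[:3,:3])[0]
    return cv2.projectPoints(np.array(P,float).reshape(-1,1,3),r,w[:3,3],c["intrinsics"],c["dist_coeffs"])[0][:,0]
def unit(p,P):  # unit frame -> world
    c,s=np.cos(p[2]),np.sin(p[2]);P=np.atleast_2d(P)
    return np.c_[p[0]+c*P[:,0]-s*P[:,1],p[1]+s*P[:,0]+c*P[:,1],P[:,2]]
def hatch(a,d,y,h): # d from hinge, h above top face
    return [.115-d*np.cos(a)-h*np.sin(a)*-1*-1 if 0 else .115-d*np.cos(a)+h*np.sin(a), y, .16+d*np.sin(a)+h*np.cos(a)]
def z(o,s,u): return [o[0]+(u[0]+.5)/s-.5,o[1]+(u[1]+.5)/s-.5]
E
cat > fit.py <<'E'
from h import *
T=lambda u:z((155,125),4,u); T2=lambda u:z((200,195),5.32,u); S=lambda u:z((185,140),4,u)
corn=[[.17,.23,.16],[.17,-.23,.16],[-.17,.23,.16],[-.17,-.23,.16]]
to=np.array([T((118,40)),T((772,146)),T((20,524)),T2((700,468)),T((311,437)),T((619,486))])
so=np.array([S((495,572)),S((32,256)),S((762,293)),S((510,202)),S((316,95)),S((606,193)),S((310,38))])
def model(p):
    hl,hr=hatch(p[3],.205,.045,.005),hatch(p[3],.205,-.155,.005)
    fl,fr=hatch(p[3],.26,.098,0),hatch(p[3],.26,-.208,0)
    t=proj(unit(p,corn+[hl,hr]),"top"); s=proj(unit(p,[corn[0],corn[1],corn[2],hl,hr,fl,fr]),"scene")
    return t-to,s-so
f=lambda p:np.concatenate([a.ravel() for a in model(p)])
r=least_squares(f,[.6,0,0,.2],loss="soft_l1"); p=r.x; np.save("p.npy",p)
print(p); [print(a.round(1)) for a in model(p)]
a=p[3]
for y in(.045,-.155): print(unit(p,hatch(a,.205,y,.005)),unit(p,[-.09,y,.165]))
E
python3 fit.py
```

```text
[ 0.61700816  0.03218966 -0.16870173  0.17014491]
[[-0.2 -0.6]
 [ 0.1 -0.9]
 [-1.  -0. ]
 [-0.1  1. ]
 [-0.2  0. ]
 [-0.4  0.2]]
[[ 0.5 -1.1]
 [-1.6 -0.7]
 [ 0.  -0.2]
 [-0.4  0.4]
 [-0.6  0.3]
 [-0.   0.1]
 [-0.2 -0.7]]
[[0.53959419 0.09102289 0.19963946]] [[0.53584145 0.09166206 0.165     ]]
[[ 0.50601366 -0.10613783  0.19963946]] [[ 0.50226092 -0.10549866  0.165     ]]
```

```bash
cat > ov.py <<'E'
from h import *
p=np.load("p.npy")
def slot(a,y,th,w=.015,h=.005):
    pts=[]
    L=np.sqrt(.042**2-w**2)
    for u,v in [(L,w),(L,-w),(-L,-w),(-L,w)]:
        x=u*np.cos(th)+v*np.sin(th); yy=-u*np.sin(th)+v*np.cos(th)
        pts.append(hatch(a,.205-x,y+yy,h))
    return unit(p,pts)
if __name__=="__main__":
    img=cv2.imread("pics/top0.png"); out=[]
    s=5
    for tl,tr in [(.28,.03),(.33,.08)]:
        b=cv2.resize(img[215:275,205:335],None,fx=s,fy=s,interpolation=cv2.INTER_CUBIC)
        for y,t in((.045,tl),(-.155,tr)):
            q=proj(slot(p[3],y,t),"top"); q=((q-[205,215]+.5)*s-.5).round().astype(int)
            cv2.polylines(b,[q],True,(0,0,255),1)
        out.append(b[:300])
    cv2.imwrite("pics/ov.png",np.vstack(out))
E
python3 ov.py
```

```text
(no output)
```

View pics/ov.png

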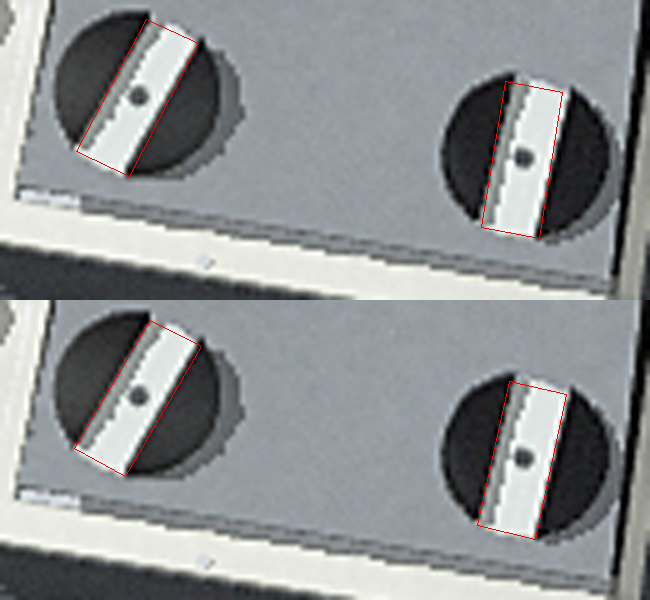

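```bash
cat > st.py <<'E'
from station import bot
import numpy as np
from scipy.spatial.transform import Rotation as R
def st():
    s=bot.observe(); M=R.from_quat(s["tool_rot"]).as_matrix()
    print("t",round(s["clock"],2),"pos",s["eef_pos"].round(4),"x",M[:,0].round(3),"jaw",round(np.arctan2(M[1,2],M[0,2]),3),"q1,q7",s["qpos"][[0,6]].round(3),"F",s["ft_force"].round(1),"T",s["wrist_torque"].round(2),"w",round(s["width"],4))
    return s
if __name__=="__main__": st()
E
python3 st.py
```

```text
t 0.15 pos [ 0.2677 -0.5918  0.257 ] x [-0.001  0.001 -1.   ] jaw -1.146 q1,q7 [ 1.08  -0.071] F [ 0.1  0.6 -0.6] T [0.01 0.   0.05] w 0.0882
```

Request:
step_arm(
  steps=[0.02,0.045,0.025,0.15,0.05,0.025,0.05,0,0.17,0.05,0.025,0.05,0,0.17,0.05,0.025,0.05,0,0.17,0.05,0.025,0.05,0,0.17,0.05],
)

```text
clock: 0.78
eef_pos: [0.3865, -0.343, 0.2811]
tool_rot: [0.104, 0.7, -0.106, 0.698]
ft_force: [0.4, -0.0, 0.3]
width: 0.0496
```

```bash
python3 st.py
```

```text
t 0.78 pos [ 0.3865 -0.343   0.2811] x [-0.003 -0.003 -1.   ] jaw -0.299 q1,q7 [0.864 0.248] F [ 0.4 -0.   0.3] T [-0.06 -0.09  0.  ] w 0.0496
```

Request:
step_arm(
  steps=[0.024,0.0475,0,0.03,0.05,0.024,0.0475,0,0.03,0.05,0.024,0.0475,0,0.03,0.05,0.024,0.0475,0,0,0.05,0.024,0.047,0,0,0.05],
)

```text
clock: 1.4
eef_pos: [0.5086, -0.0979, 0.2811]
tool_rot: [0.071, 0.704, -0.073, 0.703]
ft_force: [0.6, -0.7, -0.7]
width: 0.0503
```

```bash
python3 st.py; python3 - <<'E'
from station import grab_frame
import cv2
f=grab_frame("wrist"); cv2.imwrite("pics/w1.png",f["color"][:,:,::-1])
f=grab_frame("top"); cv2.imwrite("pics/t1.png",f["color"][:,:,::-1])
E
```

```text
t 1.4 pos [ 0.5086 -0.0979  0.2811] x [-0.003 -0.004 -1.   ] jaw -0.204 q1,q7 [ 0.454 -0.246] F [ 0.6 -0.7 -0.7] T [-0.08 -0.06  0.04] w 0.0503
```

View pics/w1.png

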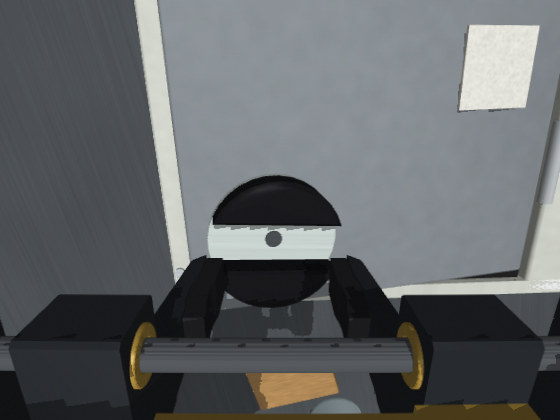

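Request:
step_arm(
  steps=[-0.003,-0.008,0,0,0.05,0,0,-0.02,0,0.05,0,0,-0.02,0,0.05,0,0,-0.01,0,0.05,0,0,0,0,0.05],
)

```text
clock: 2.12
eef_pos: [0.5051, -0.1077, 0.23]
tool_rot: [0.071, 0.704, -0.072, 0.703]
ft_force: [1.4, 2.4, -0.1]
width: 0.0497
```

```bash
python3 st.py; python3 - <<'E'
from station import grab_frame
import cv2
f=grab_frame("wrist"); cv2.imwrite("pics/w2.png",f["color"][:,:,::-1])
E
```

```text
t 2.12 pos [ 0.5051 -0.1077  0.23  ] x [-0.001 -0.002 -1.   ] jaw -0.203 q1,q7 [ 0.456 -0.254] F [ 1.4  2.4 -0.1] T [ 0.42 -0.43 -0.02] w 0.0497
```

View pics/w2.png

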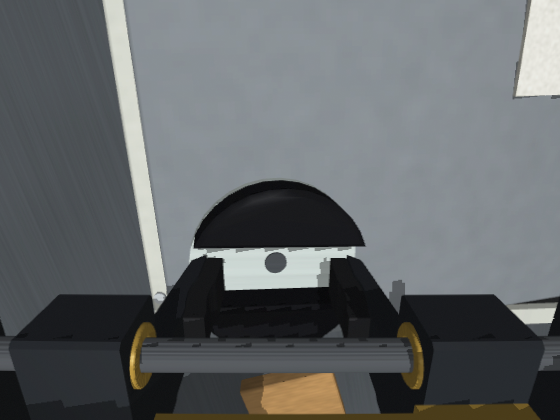

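Request:
step_arm(
  steps=[0,0.003,0,0,0.05,0,0,0,0,0.05,0,0,0,0,0.05,0,0,0,0,0.05,0,0,0,0,0.05],
)

```text
clock: 2.8
eef_pos: [0.5055, -0.1057, 0.232]
tool_rot: [0.07, 0.703, -0.073, 0.704]
ft_force: [0.1, -0.0, -0.4]
width: 0.0504
```

```bash
python3 st.py
```

```text
t 2.8 pos [ 0.5055 -0.1057  0.232 ] x [ 0.001 -0.005 -1.   ] jaw -0.203 q1,q7 [ 0.452 -0.259] F [ 0.1 -0.  -0.4] T [-0.05 -0.1  -0.02] w 0.0504
```

Request:
step_arm(
  steps=[0,0.001,-0.008,0,0.05,0,0,-0.006,0,0.05,0,0,-0.004,0,0.05,0,0,-0.004,0,0.05,0,0,-0.004,0,0.05],
)

```text
clock: 3.42
eef_pos: [0.5043, -0.1046, 0.204]
tool_rot: [0.07, 0.704, -0.073, 0.703]
ft_force: [-2.5, -0.1, 3.0]
width: 0.0501
```

```bash
python3 st.py
```

```text
t 3.42 pos [ 0.5043 -0.1046  0.204 ] x [-0.002 -0.005 -1.   ] jaw -0.203 q1,q7 [ 0.439 -0.282] F [-2.5 -0.1  3. ] T [ 0.06  0.56 -0.04] w 0.0501
```

Request:
step_arm(
  steps=[-0.001,0,-0.006,0,0.05,0,0,-0.006,0,0.05,0,0,-0.005,0,0.05,0,0,-0.004,0,0.05,0,0,-0.004,0,0.05],
)

```text
clock: 4.05
eef_pos: [0.5034, -0.1044, 0.1836]
tool_rot: [0.069, 0.705, -0.075, 0.702]
ft_force: [-24.0, 2.9, 63.7]
width: 0.0501
```

```bash
python3 st.py
```

```text
t 4.05 pos [ 0.5034 -0.1044  0.1836] x [-0.004 -0.008 -1.   ] jaw -0.203 q1,q7 [ 0.428 -0.302] F [-24.    2.9  63.7] T [0.51 5.16 0.05] w 0.0501
```

Request:
step_arm(
  steps=[0,0,-0.001,0,0.05,0,0,-0.001,-0.1,0.05,0,0,-0.001,-0.15,0.05,0,0,-0.001,-0.15,0.05,0,0,-0.001,-0.15,0.05],
)

```text
clock: 4.68
eef_pos: [0.5035, -0.1056, 0.1843]
tool_rot: [0.262, 0.657, -0.27, 0.654]
ft_force: [-6.3, -0.3, 16.1]
width: 0.0502
```

```bash
python3 st.py
```

```text
t 4.67 pos [ 0.5035 -0.1056  0.1843] x [-0.008 -0.009 -1.   ] jaw -0.77 q1,q7 [ 0.325 -0.801] F [-6.3 -0.3 16.1] T [0.1  1.53 0.06] w 0.0502
```

Request:
step_arm(
  steps=[0,0,-0.001,-0.16,0.05,0,0,-0.001,-0.16,0.05,0,0,-0.001,-0.16,0.05,0,0,-0.001,-0.16,0.05,0,0,-0.001,-0.16,0.05],
)

```text
clock: 5.3
eef_pos: [0.5024, -0.1072, 0.1843]
tool_rot: [-0.502, -0.496, 0.511, -0.49]
ft_force: [-7.8, 0.5, 16.5]
width: 0.0498
```

```bash
python3 st.py
```

```text
t 5.3 pos [ 0.5024 -0.1072  0.1843] x [-0.015 -0.003 -1.   ] jaw -1.597 q1,q7 [ 0.181 -1.521] F [-7.8  0.5 16.5] T [0.34 1.62 0.14] w 0.0498
```

Request:
step_arm(
  steps=[0,0.001,-0.001,-0.1,0.05,0,0,-0.001,-0.08,0.05,0,0,-0.001,-0.08,0.05,0,0,-0.001,-0.08,0.05,0,0,-0.001,-0.08,0.05],
)

```text
clock: 5.92
eef_pos: [0.501, -0.1058, 0.1844]
tool_rot: [-0.589, -0.384, 0.602, -0.378]
ft_force: [-7.4, -3.3, 17.0]
width: 0.05
```

```bash
python3 st.py
```

```text
t 5.92 pos [ 0.501  -0.1058  0.1844] x [-0.019 -0.003 -1.   ] jaw -2.004 q1,q7 [ 0.103 -1.884] F [-7.4 -3.3 17. ] T [-0.18  1.24  7.04] w 0.05
```

The wrist torque rose to 7 N m, so the fastener is at its stop. I'll unload, lift and look.

Request:
step_arm(
  steps=[0,0,-0.001,0.1,0.05,0,0,-0.0005,0.1,0.05,0.001,0,0.01,0.04,0.05,0,0,0.025,0,0.05,0,0,0.05,0,0.05],
)

```text
clock: 6.55
eef_pos: [0.5031, -0.1064, 0.2682]
tool_rot: [-0.534, -0.455, 0.549, -0.455]
ft_force: [0.8, -0.2, -0.1]
width: 0.0499
```

```bash
python3 st.py; python3 - <<'E'
from station import grab_frame
import cv2
for n in["wrist","top"]:
    f=grab_frame(n); cv2.imwrite(f"pics/{n}3.png",f["color"][:,:,::-1])
E
```

```text
t 6.55 pos [ 0.5031 -0.1064  0.2682] x [-0.017 -0.013 -1.   ] jaw -1.744 q1,q7 [ 0.143 -1.654] F [ 0.8 -0.2 -0.1] T [ 0.06 -0.03  0.03] w 0.0499
```

View pics/wrist3.png

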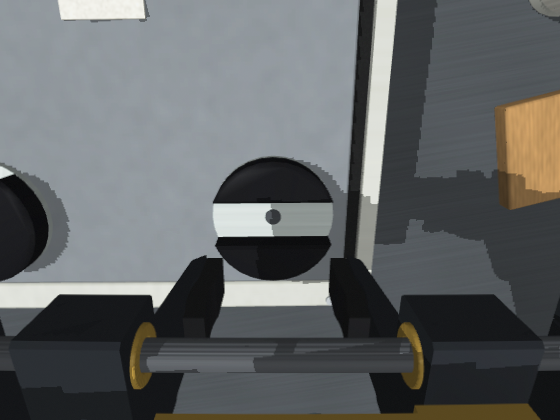

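View pics/top3.png

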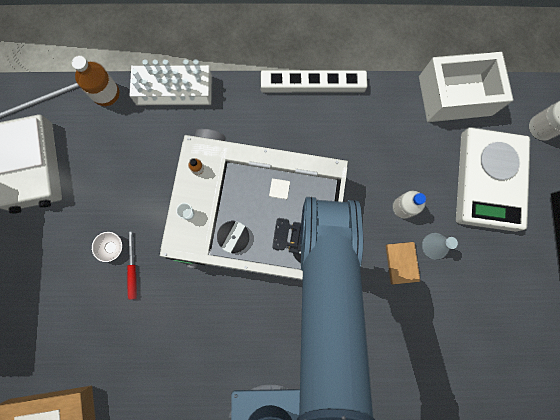

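Request:
step_arm(
  steps=[0.004,0.025,0,0.16,0.05,0.004,0.025,0,0.16,0.05,0.004,0.025,0,0.16,0.05,0.004,0.025,0,0.16,0.05,0.004,0.025,0,0.16,0.05],
)

```text
clock: 7.28
eef_pos: [0.5289, 0.0189, 0.2708]
tool_rot: [0.313, 0.627, -0.317, 0.639]
ft_force: [1.2, 0.1, 0.0]
width: 0.0503
```

Request:
step_arm(
  steps=[0.004,0.025,0,0.16,0.05,0.004,0.025,0,0.16,0.05,0.004,0.02,0,0.16,0.05,0,0,0,0,0.05,0,0,0,0,0.05],
)

```text
clock: 7.9
eef_pos: [0.5415, 0.0923, 0.2667]
tool_rot: [0.15, 0.685, -0.15, 0.697]
ft_force: [-0.2, -0.4, 0.2]
width: 0.05
```

```bash
python3 st.py
```

```text
t 7.9 pos [0.5415 0.0923 0.2667] x [ 0.017 -0.004 -1.   ] jaw -0.429 q1,q7 [ 0.027 -0.823] F [-0.2 -0.4  0.2] T [ 0.03 -0.04 -0.01] w 0.05
```

Request:
step_arm(
  steps=[-0.006,0,0,-0.03,0.05,0,0,-0.03,0,0.05,0,0,-0.02,0,0.05,0,0,-0.015,0,0.05,0,0,0,0,0.05],
)

```text
clock: 8.52
eef_pos: [0.5346, 0.0879, 0.2002]
tool_rot: [0.166, 0.68, -0.168, 0.694]
ft_force: [-0.5, 0.1, 0.7]
width: 0.0498
```

```bash
python3 st.py; python3 - <<'E'
from station import grab_frame
import cv2
for n in["wrist"]:
    f=grab_frame(n); cv2.imwrite(f"pics/{n}4.png",f["color"][:,:,::-1])
E
```

```text
t 8.53 pos [0.5346 0.0879 0.2002] x [ 0.018 -0.007 -1.   ] jaw -0.477 q1,q7 [ 0.007 -0.902] F [-0.5  0.1  0.7] T [-0.06  0.    0.03] w 0.0498
```

View pics/wrist4.png

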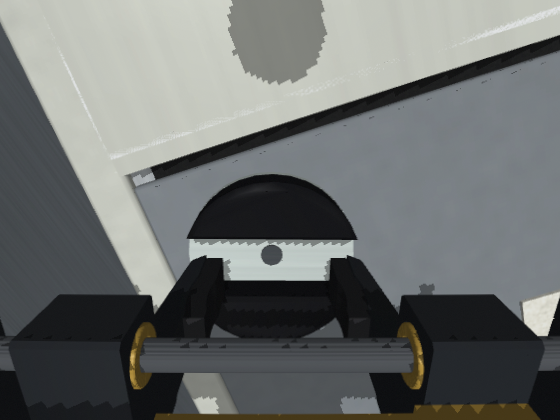

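Request:
step_arm(
  steps=[0.001,0.004,0,0.01,0.05,0,0,-0.008,0,0.05,0,0,-0.006,0,0.05,0,0,-0.003,0,0.05,0,0,-0.001,0,0.05],
)

```text
clock: 9.2
eef_pos: [0.5376, 0.0928, 0.1848]
tool_rot: [0.163, 0.679, -0.164, 0.696]
ft_force: [-3.5, -0.9, 15.3]
width: 0.0498
```

```bash
python3 st.py
```

```text
t 9.2 pos [0.5376 0.0928 0.1848] x [ 0.023 -0.006 -1.   ] jaw -0.467 q1,q7 [-0.005 -0.913] F [-3.5 -0.9 15.3] T [-0.07  1.33  0.04] w 0.0498
```

Request:
step_arm(
  steps=[0,0,-0.0015,-0.1,0.05,0,0,-0.001,-0.16,0.05,0,0,-0.001,-0.16,0.05,0,0,-0.001,-0.16,0.05,0,0,-0.001,-0.16,0.05],
)

```text
clock: 9.82
eef_pos: [0.5376, 0.0908, 0.185]
tool_rot: [0.404, 0.569, -0.413, 0.585]
ft_force: [-4.4, -1.1, 11.7]
width: 0.0501
```

```bash
python3 st.py
```

```text
t 9.82 pos [0.5376 0.0908 0.185 ] x [ 0.012 -0.023 -1.   ] jaw -1.232 q1,q7 [-0.156 -1.595] F [-4.4 -1.1 11.7] T [-0.09  1.05  0.08] w 0.0501
```

Request:
step_arm(
  steps=[-0.001,0,-0.001,-0.16,0.05,0,0,-0.001,-0.16,0.05,0,0,-0.001,-0.14,0.05,0,0,-0.001,-0.1,0.05,0,0,-0.001,-0.08,0.05],
)

```text
clock: 10.45
eef_pos: [0.5346, 0.091, 0.1849]
tool_rot: [-0.566, -0.408, 0.582, -0.419]
ft_force: [-7.0, -2.1, 13.8]
width: 0.0499
```

```bash
python3 st.py
```

```text
t 10.45 pos [0.5346 0.091  0.1849] x [-0.009 -0.027 -1.   ] jaw -1.893 q1,q7 [-0.277 -2.172] F [-7.  -2.1 13.8] T [0.2  1.34 1.41] w 0.0499
```

Request:
step_arm(
  steps=[0,0,-0.001,-0.08,0.05,0,0,-0.001,-0.08,0.05,0,0,-0.001,-0.08,0.05,0,0,-0.001,0,0.05,0,0,-0.001,0,0.05],
)

```text
clock: 11.08
eef_pos: [0.5345, 0.0918, 0.1851]
tool_rot: [-0.587, -0.36, 0.612, -0.389]
ft_force: [-5.2, -8.1, 12.4]
width: 0.0504
```

```bash
python3 st.py
```

```text
t 11.07 pos [0.5345 0.0918 0.1851] x [-0.007 -0.053 -0.999] jaw -2.025 q1,q7 [-0.327 -2.32 ] F [-5.2 -8.1 12.4] T [-0.25  0.57  7.56] w 0.0504
```

Request:
step_arm(
  steps=[0,0,-0.001,0.1,0.05,0,0,-0.0005,0.1,0.05,0.001,0,0.01,0.05,0.05,0,0,0.03,0,0.05,0,0,0.06,0,0.05],
)

```text
clock: 11.7
eef_pos: [0.534, 0.0911, 0.2843]
tool_rot: [-0.53, -0.436, 0.555, -0.47]
ft_force: [1.0, 0.2, 0.8]
width: 0.0497
```

Request:
step_arm(
  steps=[-0.01,-0.05,0.02,0.1,0.05,-0.02,-0.055,0,0.1,0.05,-0.02,-0.055,0,0.1,0.05,-0.02,-0.055,0,0.1,0.05,-0.02,-0.055,0,0,0.05],
)

```text
clock: 12.32
eef_pos: [0.4451, -0.1809, 0.3101]
tool_rot: [0.431, 0.535, -0.44, 0.578]
ft_force: [0.8, -0.5, 0.4]
width: 0.05
```

Request:
step_arm(
  steps=[-0.02,-0.055,0,0,0.05,-0.02,-0.055,0,0,0.05,-0.02,-0.055,0,0,0.05,-0.02,-0.055,0,0,0.05,0,0,0,0,0.05],
)

```text
clock: 12.95
eef_pos: [0.3584, -0.412, 0.3106]
tool_rot: [0.432, 0.533, -0.443, 0.577]
ft_force: [0.6, 0.8, -0.3]
width: 0.0502
```

```bash
python3 st.py; python3 - <<'E'
from station import grab_frame
import cv2
for n in["scene","top"]:
    f=grab_frame(n); cv2.imwrite(f"pics/{n}5.png",f["color"][:,:,::-1])
a=cv2.imread("pics/top5.png")[125:295,155:355]
cv2.imwrite("pics/top5z.png",cv2.resize(a,None,fx=3.5,fy=3.5,interpolation=cv2.INTER_CUBIC))
E
```

```text
t 12.95 pos [ 0.3584 -0.412   0.3106] x [ 0.04  -0.051 -0.998] jaw -1.335 q1,q7 [ 0.535 -0.489] F [ 0.6  0.8 -0.3] T [0.06 0.05 0.01] w 0.0502
```

View pics/scene5.png

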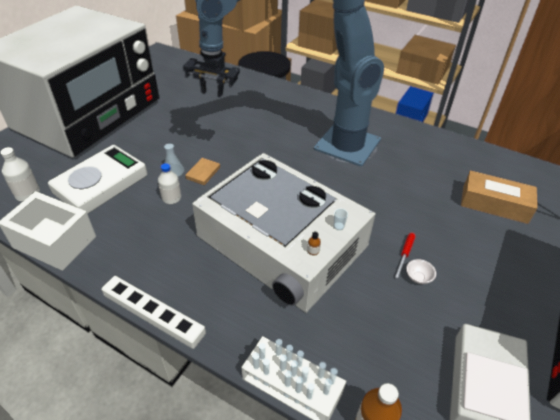

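View pics/top5z.png

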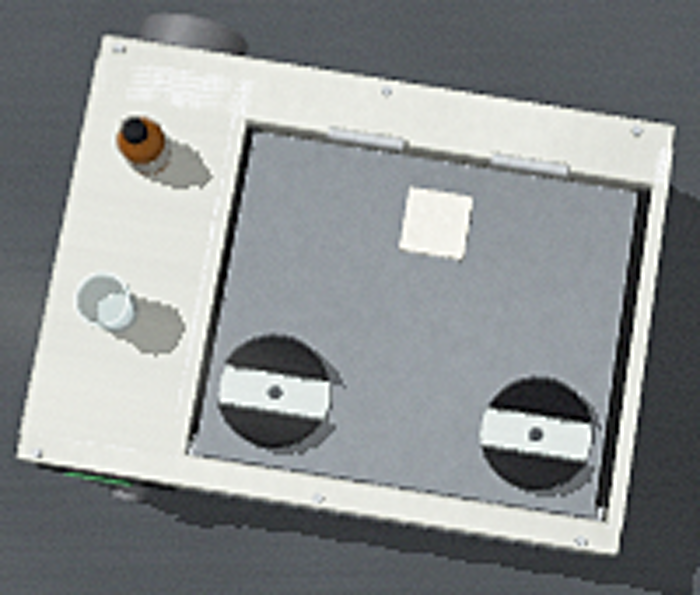

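```bash
python3 - <<'E'
from ov import *
from scipy.optimize import minimize
img=cv2.imread("pics/top5.png"); s=6
g=cv2.GaussianBlur(cv2.cvtColor(img,6),(0,0),.5).astype(np.float32)
def score(a,y,th):
    m=0
    for w,sg in((.0125,1),(.021,-1)):
        L=.03
        for u in np.linspace(-L,L,25):
            for v in(-w,w):
                x=u*np.cos(th)+v*np.sin(th);yy=-u*np.sin(th)+v*np.cos(th)
                q=proj(unit(p,hatch(a,.205-x,y+yy,.005 if sg>0 else .022)),"top")[0]
                m+=sg*cv2.getRectSubPix(g,(1,1),tuple(map(float,q)))[0,0]
    return m
ths=np.arange(1.2,1.75,.02)
for y in(.045,-.155): print([ths[np.argmax([score(a,y,t) for t in ths])].round(2) for a in(0,.01)])
# hatch angle via dial holes + front corners
for a in(0,.01,.03): print(a,[((proj(unit(p,hatch(a,.205,y,.005)),"top")[0]-[155,125]+.5)*3.5-.5).round(1) for y in(.045,-.155)])
b=cv2.resize(img[215:275,205:335],None,fx=s,fy=s,interpolation=cv2.INTER_CUBIC)
for y in(.045,-.155):
    q=proj(slot(0,y,1.571),"top"); q=((q-[205,215]+.5)*s-.5).round().astype(int); cv2.polylines(b,[q],True,(0,0,255),1)
cv2.imwrite("pics/ov5.png",b)
E
```

```text
[np.float64(1.58), np.float64(1.58)]
[np.float64(1.58), np.float64(1.58)]
0 [array([274.2, 392.4]), array([535.1, 434.5])]
0.01 [array([274., 392.]), array([535.4, 434.2])]
0.03 [array([273.6, 391.2]), array([536. , 433.6])]
```

View pics/ov5.png

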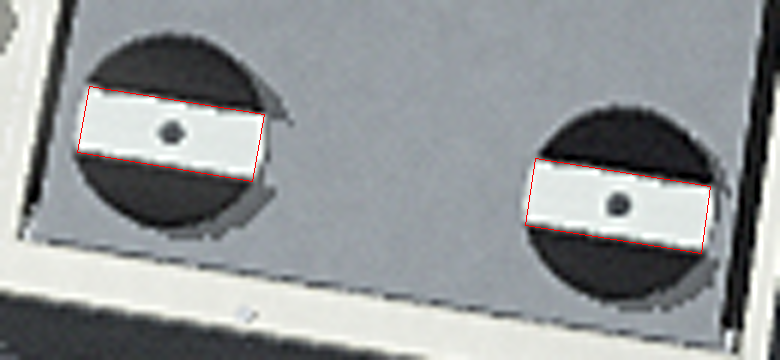

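Both dials measure about 1.57 and the hatch is flush, so I'm handing the job in.

```bash
python3 -c "
from station import bot
print(bot.close_job())"
```

```text
the job is handed in; nothing more can be done
None
```

I pressed the hatch shut with the fingertips in the slots, turned first the right and then the left fastener clockwise to its stop, lifted off and handed the job in at about 13 s of the 54 s.

- **Fasteners:** in the last top picture, with the arm clear, both slots match the locked model at about 1.58 rad, measured in steps of 0.02. A rougher reading by eye of the slot edges came out 1 to 3 degrees short of that. The wrist torque rose to about 7 N m at each stop.
- **Hatch:** it stayed down with nothing touching it, and its front edge looks flush in the picture. The top camera cannot resolve its angle well, but with the tips seated it read fully shut.
- **Bystanders:** by eye, none of them has moved. I did not measure their positions.
- **Forces:** the highest reading I saw was about 68 N in all at the wrist (limit 120 N), from pressing the right side a little too hard for a moment. The pressing was done with the fingertips; no contact of the gripper's body was seen.

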